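# Wind the sample-bottle carousel and park it at the pointer

## Task

Take the crank's black grip and wind the bottle carousel counter-clockwise (seen from above) up to 12 turns a minute, keep the carousel itself between 10 and 14 turns a minute for at least six seconds without a break and never let it exceed 18, so that the samples stay mixed. Then bring it to rest with the tall bottle exactly in front of the pointer post and let go of the crank. Drive it by the crank only, without touching platter or bottles, and leave the other things on the bench where they are.

Things in the scene. Friction and masses are not known exactly. Their poses are not given: they have to be found in the camera images.
- stand: Fixed stand of the bottle carousel: round dark steel foot 190 mm across with a grey bearing housing. Origin on the table, on the vertical axis about which both carousel and crank turn. Its x axis points from there to the pointer post: a flat steel post 30 mm wide, 128 mm tall, 175 mm from the axis, with a small bar pointing inwards. Place and yaw differ each time.
- mark (a point): Point 100 mm from the axis on the stand's x axis, 60 mm above the table: where the tall bottle's centre is when it stands exactly in front of the pointer post.
- carousel (a joint): Turn of the carousel (rad): 0 with the tall bottle exactly at the post, growing counter-clockwise from above, no stops, counts on past 2 pi (12 turns a minute = 1.257 rad/s). Bearing drag 0.008 N m per rad/s plus 0.004 N m dry friction. Inertia nominally 0.031 kg m2 (0.5 to 1.6 times that), so it follows the crank with a time constant of about 1.3 s and coasts on when the crank stops.
- hub (a point): Top of the crank's round grey hub, 48 mm across, on the axis, 165 mm above the table. In it a magnetic drag coupling, the only link from crank to carousel: it slips, passing 0.016 N m per rad/s of speed difference plus 0.002 N m dry drag. To keep the carousel at a steady 12 turns a minute the crank must run about 1.6 times as fast as the carousel.
- bottles: Aluminium platter, 270 mm across, 12 mm thick, top 64 mm above the table, carrying six white bottles fixed 100 mm from the axis, 60 degrees apart, 54 mm across: five squat wide-capped jars 48 mm tall, one taller bottle 78 mm tall with a narrow 30 mm cap. Origin on the axis, 52 mm above the table; x axis points to the tall bottle. Nominally 3.2 kg; turns with joint carousel.
- tall_cap (a point): Top of the tall bottle's cap, 100 mm from the axis, 142 mm above the table.
- crank (a joint): Angle of the crank arm relative to the carousel (rad), counter-clockwise from above; 0 when the arm points to the tall bottle. No stops. The arm is a 20 mm wide steel bar on the hub, its top 160 mm above the table, reaching 75 mm from the axis.
- grip_mid (a point): Middle of the crank's grip: an upright black cylinder, 28 mm in diameter, 48 mm tall (161 to 209 mm above the table), 65 mm from the axis; this point is 187 mm above the table. The grip is a sleeve that spins freely on its pin, so it can be pinched from above and led round the axis with the gripper's yaw unchanged. Turning it takes less than 1 N.
- wash_bottle: Bystander, to be left alone: clear squeeze bottle with orange cap and spout, 60 mm across, 150 mm tall. Origin at the centre of its underside.
- beaker: Bystander, to be left alone: glass beaker, 72 mm across, 85 mm tall. Origin at the centre of its underside.
- reagent: Bystander, to be left alone: amber jar with black cap, 48 mm across, 85 mm tall. Origin at the centre of its underside.
- tray: Bystander, to be left alone: grey open tray, 100 x 140 x 30 mm. Origin at the centre of its underside.
- tape: Bystander, to be left alone: roll of paper tape lying flat, 84 mm across, 24 mm tall. Origin at the centre of its underside.
- screwdriver: Bystander, to be left alone: screwdriver with black handle, 200 mm long, lying. Origin at the middle of its length, on the table.
- tissue: Bystander, to be left alone: cardboard tissue box, 120 x 120 x 90 mm. Origin at the centre of its underside.

How it is judged (in metres and radians):
On the way, in this order (a step that is already met when the one before it is completed fails the run):
1. the carousel turns counter-clockwise at 12 turns a minute (9.5 to 14.5 allowed, 1.0 to 1.52 rad/s) for 5.8 s without a break (velocity of joint carousel between 1 and 1.52 rad/s), for 5.8 s.
2. the carousel stands still with the tall bottle at the pointer post (horizontal distance between tall_cap and mark below 0.01 m and velocity of joint carousel between -0.05 and 0.05 rad/s), for 0.3 s.
At the end, for the whole second after the job is handed in: The tall bottle's centre is within 10 mm (0.1 rad) of its place in front of the pointer post, the carousel is at rest (under 0.05 rad/s) and the crank is released (all of step 2); the robot touches nothing.
It fails at once if the carousel is spun faster than 18 turns a minute (1.9 rad/s) either way (velocity of joint carousel above 1.9 rad/s or velocity of joint carousel below -1.9 rad/s).
It fails at once if platter or bottles are touched by the robot (contact force between any of the fingers, the arm and bottles above 1 N).
It fails at once if a bystander is shifted by more than 30 mm (distance of any of wash_bottle, beaker, reagent, tray, tape, screwdriver, tissue from where it was at the start of the episode above 0.03 m).
It also fails if it takes over 72 s, if anything falls off the work surface, if the arm or the gripper's body presses on something with over 40 N, if the wrist force passes 120 N, or if a joint passes its speed limit or range.

## Robot

A 6-joint arm with a two-finger parallel gripper is mounted at the origin on the work surface. World frame = base frame: x ahead of the robot, y to its left, z up, the work surface at z = 0. Lengths are in mm, angles in degrees, forces in N, time in s.
With the tool pointing down it reaches from about 350 to 850 mm from the base axis. Payload 8.1 kg.
Tool frame: the origin (TCP) lies midway between the tips of the shut fingers; the grasp point (between the pads) lies 19 mm behind it; z points along the fingers, y is the line along which they close (so a half turn about z gives the same grasp; the last joint's range is limited). The gripper opens to 85 mm and grips with 20 to 120 N. Pads are 22 mm wide; open, the fingers measure 114 mm over their backs; the gripper's body (76 mm by 85 mm) begins 54 mm behind the grasp point. The pads swing forward as they close: fully open they stand 13 mm farther back than shut.
Start: joints at [-72.101, 7.471, 85.268, -0, 87.261, -4.893], TCP at [232.455, -553.146, 231.292] pointing down, gripper open.
Joint ranges: [-169.43, 169.43], [-51.17, 129.36], [1.28, 143.12], [-76.62, 256.62], [0, 156.53], [-152.29, 152.29]. Speed limits (degrees/s): [136.94, 136.94, 159.86, 180, 180, 180].

## Interface

Orientations are given as [roll, pitch, yaw] about the fixed x, y, z axes, in that order (R = Rz(yaw) Ry(pitch) Rx(roll)).
In Python, from bench import sensors, optics, r gives the robot as it stands.
- The arm moves only by the tool apply_moves, never from a script. Its argument "targets" is a list of rows, each a list of 7 numbers: the shift along the tool's x, y, z in mm, then the turn, a rotation vector about the tool's x, y, z in rad, then the closure, from 0 (fully open) to 1 (shut). In form: [[x, y, z, wx, wy, wz, claw], ...]. A call has 1 to 20 rows; each row shifts and turns the commanded pose from where the row before left it, along the tool's axes as they then stand; what a row does not reach is not made up. A row lasts 1/8 s, in which the tool goes at most 62.5 mm and 10.7 degrees, less where a joint would pass 70% of its speed; a pose out of reach is approached as far as the arm can. A call is refused whole if a number of a shift passes 62.5 or a number of a turn 0.188, either way. A call with a gripper value outside its range is refused whole. The fingers move at their own pace and stop on an object; "force" is the grip in N (left out, the last holds). Time passes only in rows, so rows that do not move let the fingers close. It gives the time, the measured TCP pose, the force, the opening and the grip force at its end, in the units of the state.
- sensors.sense(): the state, without advancing time (a new reading comes with each control period).
- optics.snapshot(name): name is "scene" or "top" or "wrist"; returns the picture (420x560x3 uint8, red, green, blue); there is no depth.
- optics.get_calibration(name): a dict with "camera_matrix" (3x3 intrinsics, pixels), "pose" (4x4, takes a point from camera to world coordinates). Camera axes: x right, y down, z forward; pixel columns grow to the right and rows downward; lengths in mm; the calibration is good to about 2 mm. The wrist camera is an equidistant fisheye: a pixel r from the principal point sees the ray r / f radians off the axis. A picture is of the moment at which its call begins: read the wrist's pose just before it. get_calibration takes no time and is no camera call; for the wrist camera it gives the pose at the moment of the call.
- r.hand_in(): hands the job in; it is judged then, once.
The state is a dict: "time": time; "joint_pos": joint angles; "qd": joint speeds; "joint_efforts": joint torques, N m; "tool_pos": TCP position; "tcp_rot": TCP orientation; "ft_force": force on the tool from outside, world axes, zero at the start; "wrist_torque": the same for the moment, N m; "finger_gap": finger opening in mm; "grip_force": force on a finger pad.
Only numpy, scipy, OpenCV 4.12 (cv2) and the standard library are available. Lean on these libraries where they do the work, as an engineer would, in place of code of your own. Each camera call takes 0.05 s, during which the arm holds its last target. There are 200 camera calls.

## Working session

There is one attempt and no reset: what is moved stays moved. The work goes in short steps, Python scripts to look and compute and a tool call to move; the robot and the scene stay as the last step left them, time stands still between calls to the robot, and variables do not carry over. Pictures are saved under pics/ and viewed, at most 10 in all, crops included, and the job is handed in when it is done.

Besides the shell and the picture viewer there is one more tool, called by a JSON object that holds its "method" and its "body". apply_moves: Moves the arm, as the interface text tells. Its arguments: {"type":"object","properties":{"targets":{"type":"array"},"force":{"type":"number"}},"required":["targets"]}

```bash
mkdir -p pics; ls; python3 - <<'E'
from bench import sensors, optics, r
import cv2,numpy as np
ims=[]
for n in ("scene","top"):
    im=optics.snapshot(n); cv2.imwrite(f"pics/{n}0.png",im[:,:,::-1])
    c=optics.get_calibration(n); print(n,np.round(c["camera_matrix"],1).tolist(),np.round(c["pose"],3).tolist())
s=sensors.sense();print(s)
E
```

```text
pics
scene [[484.4, 0.0, 280.9], [0.0, 484.4, 212.5], [0.0, 0.0, 1.0]] [[0.503, 0.471, -0.724, 1431.683], [0.864, -0.254, 0.435, -504.78], [0.021, -0.845, -0.535, 762.736], [0.0, 0.0, 0.0, 1.0]]
top [[392.7, 0.0, 284.1], [0.0, 392.7, 211.3], [0.0, 0.0, 1.0]] [[0.03, -0.982, 0.186, 383.45], [-0.999, -0.036, -0.031, 34.883], [0.038, -0.185, -0.982, 1231.2], [0.0, 0.0, 0.0, 1.0]]
{'time': 0.1, 'joint_pos': array([-7.21007562e+01,  7.51184707e+00,  8.53230254e+01,  7.01932990e-04,
        8.72621929e+01, -4.89371168e+00]), 'qd': array([-0.0218218 , -0.05883989, -0.24121178, -0.00160283,  0.00576995,
       -0.10494243]), 'joint_efforts': array([ 1.01542446e-03, -5.70952499e+01, -5.01942086e+01, -1.67429034e-04,
        8.03484261e-03,  2.29415701e-05]), 'tool_pos': array([ 232.30608789, -552.66287701,  230.33836029]), 'tcp_rot': array([-1.79903348e+02, -8.97893010e-03,  2.27929138e+01]), 'ft_force': array([-0.09909049,  0.33616824, -0.22553478]), 'wrist_torque': array([-0.02023418,  0.04085205,  0.0133517 ]), 'grip_force': 0.0, 'finger_gap': 85.68566282123331}
```

View pics/top0.png

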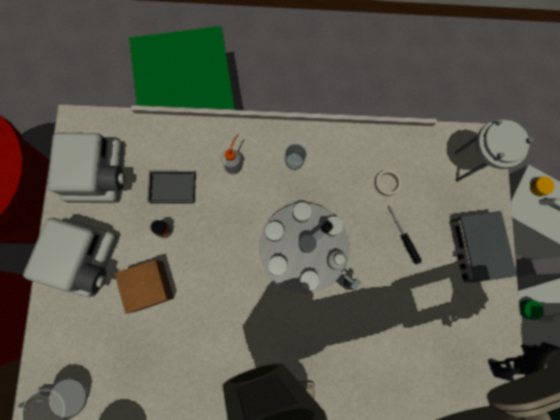

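View pics/scene0.png

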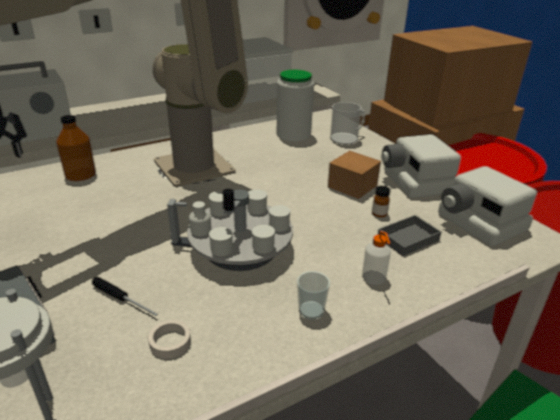

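The top view shows the carousel around (305,247), the grip near (327,227), the tall bottle near (338,259) and the post near (348,281). Next I'll enlarge both views to measure.

```bash
cat > h.py <<'E'
import cv2,numpy as np
from bench import sensors,optics,r
def ray(c,uv):
    K=np.array(c["camera_matrix"]);P=np.array(c["pose"])
    d=P[:3,:3]@np.linalg.solve(K,[uv[0],uv[1],1.]); return P[:3,3],d
def on(c,uv,z):
    o,d=ray(c,uv); return (o+d*(z-o[2])/d[2])[:2]
def proj(c,p):
    P=np.array(c["pose"]);q=P[:3,:3].T@(np.array(p)-P[:3,3]);q=np.array(c["camera_matrix"])@q;return q[:2]/q[2]
E
python3 - <<'E'
from h import *
a=cv2.imread("pics/top0.png")[195:300,250:370]; cv2.imwrite("pics/tc.png",cv2.resize(a,None,fx=5,fy=5,interpolation=cv2.INTER_CUBIC))
c=optics.get_calibration("top")
im=cv2.imread("pics/top0.png")
print("grip",on(c,(327,226),209),"hub",on(c,(307,241),165),"plat",on(c,(305,247),64),"post",on(c,(352,277),128),"cap",on(c,(339,258),142))
b=cv2.imread("pics/scene0.png")[175:275,155:305]; cv2.imwrite("pics/sc.png",cv2.resize(b,None,fx=5,fy=5,interpolation=cv2.INTER_CUBIC))
E
```

```text
grip [ 541.86109826 -112.17926568] hub [505.32381763 -64.03316286] plat [498.71969956 -67.76609842] post [ 413.02002714 -195.26111407] cap [ 463.61334876 -156.12920255]
```

View pics/tc.png

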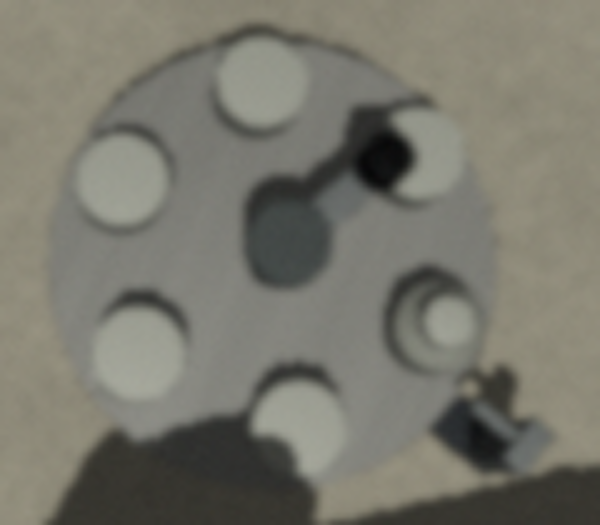

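View pics/sc.png

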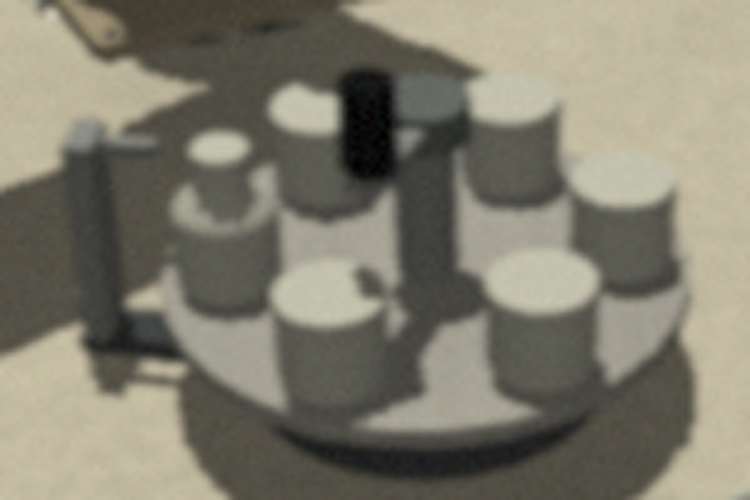

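```bash
python3 - <<'E'
from h import *
from scipy.optimize import least_squares
T=optics.get_calibration("top");S=optics.get_calibration("scene")
t=lambda x,y:(250+x/5-.4,195+y/5-.4)
s=lambda x,y:(155+x/5-.4,175+y/5-.4)
jt=[(262,82),(122,180),(138,352),(298,425),(434,152)]
js=[(305,110),(513,98),(622,180),(543,281),(330,294)]
for n,c,f,js_,cap,hub,grip,plat in (("top",T,t,jt,(450,321),(289,243),(386,160),(272,257)),("scene",S,s,js,(219,148),(429,98),(367,86),None)):
    J=np.array([on(c,f(*p),112) for p in js_]); cp=on(c,f(*cap),142)
    def res(v):
        D=np.vstack([cp,J])-v[:2]; a=np.arctan2(D[:,1],D[:,0]); k=np.round((a-v[2])/(np.pi/3)); k[0]=0
        M=v[:2]+100*np.c_[np.cos(v[2]+k*np.pi/3),np.sin(v[2]+k*np.pi/3)]
        return (np.vstack([cp,J])-M).ravel()
    c0=J.mean(0); c0=np.array([502,-66]); d=cp-c0
    q=least_squares(res,[*c0,np.arctan2(d[1],d[0])])
    print(n,q.x[:2],np.degrees(q.x[2]),np.abs(q.fun).max(),"hub",on(c,f(*hub),165),"grip",on(c,f(*grip),209),"cap",cp)
    if plat: print("plat",on(c,f(*plat),64))
print("post top",on(T,t(530,445),128),on(S,s(85,135),128), "bar tip",on(T,t(473,385),118),on(S,s(155,143),120))
o=np.array([502,-66]);
E
```

```text
top [500.28945524 -66.72941586] -113.27173557749185 6.583355721861807 hub [499.33773426 -65.24125869] grip [ 540.24007177 -111.66372041] cap [ 461.45618218 -157.81205448]
plat [501.60373907 -64.7178194 ]
scene [501.7857756  -68.39263422] -112.07248078311416 6.259136476638986 hub [503.30742329 -64.51573067] grip [ 548.58074048 -116.99749212] cap [ 462.86113779 -159.2911362 ]
post top [ 395.19533239 -205.30332039] [ 397.58404681 -205.81020976] bar tip [ 427.65050382 -175.2310047 ] [ 408.70760676 -173.64734996]
```

{"method": "apply_moves", "body": {"targets": [[0,0,-8,0,0,0.133,0],[0,0,-8,0,0,0.133,0],[0,0,-8,0,0,0.132,0],[31,-44,0,0,0,0,0],[31,-44,0,0,0,0,0],[31,-44,0,0,0,0,0],[31,-44,0,0,0,0,0],[31,-44,0,0,0,0,0],[31,-44,0,0,0,0,0],[31,-44,0,0,0,0,0],[31,-44,0,0,0,0,0],[31,-44,0,0,0,0,0],[31,-44,0,0,0,0,0],[0,0,0,0,0,0,0],[0,0,0,0,0,0,0]]}}

```text
time: 1.98
tool_pos: [542.2, -113.2, 254.8]
tcp_rot: [180.0, 0.1, 0.0]
ft_force: [0.4, -0.6, 0.2]
finger_gap: 85.6
grip_force: 0.0
```

```bash
python3 - <<'E'
from h import *
s=sensors.sense();print(s["time"],s["tool_pos"],s["tcp_rot"],s["joint_pos"])
c=optics.get_calibration("wrist");im=optics.snapshot("wrist");print(np.round(c["camera_matrix"],1).tolist(),np.round(c["pose"],3).tolist())
cv2.imwrite("pics/w0.png",im[:,:,::-1]);np.save("wcal.npy",np.array([c],dtype=object),allow_pickle=True)
E
```

```text
1.975 [ 542.19365131 -113.20004558  254.75154232] [1.79992814e+02 6.81223655e-02 3.73057006e-02] [-1.70789772e+01 -1.18471502e-01  9.07450323e+01 -2.69179062e-02
  8.94364296e+01  7.28839924e+01]
[[325.2, 0.0, 284.9], [0.0, 325.2, 215.2], [0.0, 0.0, 1.0]] [[0.002, -0.946, -0.323, 626.284], [-1.0, -0.001, -0.002, -113.44], [0.002, 0.323, -0.946, 398.194], [0.0, 0.0, 0.0, 1.0]]
```

View pics/w0.png

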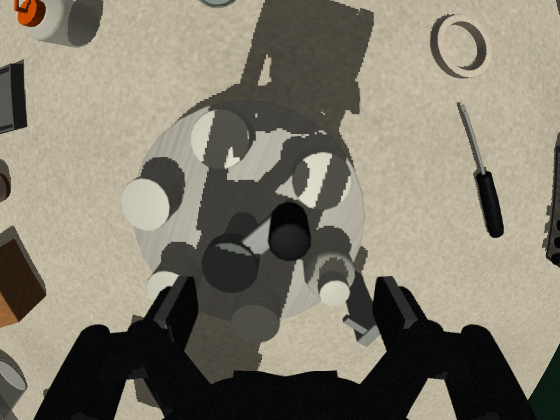

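The wrist view shows the grip top near (291,240), hub top near (230,263), tall cap (335,292) and post top near (362,332).

```bash
cat >> h.py <<'E'
def won(c,uv,z):
    K=np.array(c["camera_matrix"]);P=np.array(c["pose"])
    n=cv2.fisheye.undistortPoints(np.array([[uv]],float),K,np.zeros(4))[0,0]
    d=P[:3,:3]@[n[0],n[1],1.];o=P[:3,3];return (o+d*(z-o[2])/d[2])[:2]
E
python3 - <<'E'
from h import *
c=np.load("wcal.npy",allow_pickle=True)[0]
for n,uv,z in (("grip",(291,240),209),("hub",(230,264),165),("cap",(335,293),142),("post",(362,332),128),("jar1",(222,136),112),("jar2",(148,204),112),("jar3",(256,322),112)): print(n,won(c,uv,z))
E
```

```text
grip [ 545.10954646 -117.75701449]
hub [504.69124288 -69.40303295]
cap [ 462.02859456 -160.96015602]
post [ 401.0474192  -197.38093849]
jar1 [602.55519124 -58.32457674]
jar2 [539.98853286  19.60719156]
jar3 [404.93477802 -82.63439632]
```

{"method": "apply_moves", "body": {"targets": [[2.3,2.3,28,0,0,0,0],[0,0,28,0,0,0,0],[0,0,28,0,0,0,0],[0,0,0,0,0,0,1],[0,0,0,0,0,0,1],[0,0,0,0,0,0,1],[0,0,0,0,0,0,1],[0,0,0,0,0,0,1]], "force": 25}}

```text
time: 3.02
tool_pos: [545.9, -115.8, 173.1]
tcp_rot: [179.9, -0.2, -0.0]
ft_force: [0.4, -0.2, 7.0]
finger_gap: 27.4
grip_force: 26.8
```

```bash
python3 - <<'E'
from h import *
s=sensors.sense();print(s["time"],s["tool_pos"],s["ft_force"],s["finger_gap"],s["grip_force"])
T=optics.get_calibration("top")
im=optics.snapshot("top");cv2.imwrite("pics/t1.png",im[:,:,::-1])
S=optics.snapshot("scene");cv2.imwrite("pics/s1.png",S[:,:,::-1])
a=cv2.resize(im[185:305,235:375,::-1],None,fx=3,fy=3,interpolation=cv2.INTER_CUBIC)
b=cv2.resize(S[175:275,155:305,::-1],None,fx=2.5,fy=2.5,interpolation=cv2.INTER_CUBIC)
C=np.zeros((360,800,3),np.uint8);C[:360,:420]=a;C[:250,420:795]=b;cv2.imwrite("pics/c1.png",C)
E
```

```text
3.025 [ 545.94256837 -115.78962805  173.14268572] [ 0.40918601 -0.17009111  6.96389279] 27.437553472647693 26.77308976650238
```

View pics/c1.png

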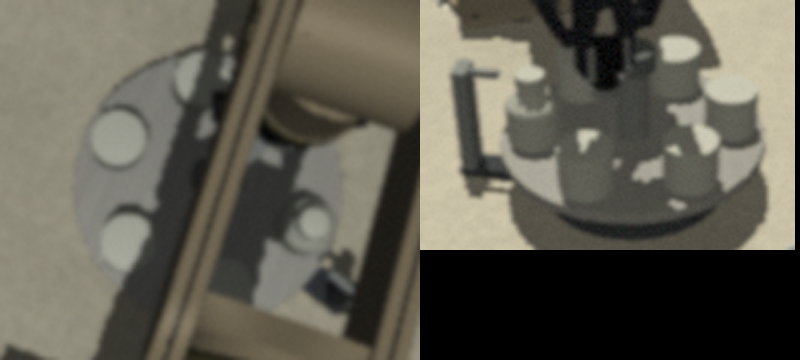

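The gripper holds the grip (gap 27.4 mm). In the scene view the tall bottle is beside the post at lower left. I'll work out the circle increments.

```bash
cat >> h.py <<'E'
def rows(th,steps,R=65.):
    a=np.radians(th+np.r_[0,np.cumsum(steps)]);p=R*np.c_[np.cos(a),-np.sin(a)]
    d=np.round(np.diff(np.round(p,1),axis=0),1); return "["+", ".join(f"[{x:g}, {y:g}, 0, 0, 0, 0, 1]" for x,y in d)+"]"
E
python3 -c "
from h import *
print(rows(-48.9,[3,7]+[10]*8))"
```

```text
[[2.5, -2.3, 0, 0, 0, 0, 1], [5.4, -5.9, 0, 0, 0, 0, 1], [6.3, -9.4, 0, 0, 0, 0, 1], [4.6, -10.3, 0, 0, 0, 0, 1], [2.7, -11, 0, 0, 0, 0, 1], [0.8, -11.3, 0, 0, 0, 0, 1], [-1.2, -11.3, 0, 0, 0, 0, 1], [-3.2, -10.9, 0, 0, 0, 0, 1], [-4.9, -10.2, 0, 0, 0, 0, 1], [-6.7, -9.1, 0, 0, 0, 0, 1]]
```

{"method": "apply_moves", "body": {"targets": [[2.5,-2.3,0,0,0,0,1],[5.4,-5.9,0,0,0,0,1],[6.3,-9.4,0,0,0,0,1],[4.6,-10.3,0,0,0,0,1],[2.7,-11,0,0,0,0,1],[0.8,-11.3,0,0,0,0,1],[-1.2,-11.3,0,0,0,0,1],[-3.2,-10.9,0,0,0,0,1],[-4.9,-10.2,0,0,0,0,1],[-6.7,-9.1,0,0,0,0,1]]}}

```text
time: 4.38
tool_pos: [551.8, -23.9, 173.1]
tcp_rot: [179.9, -0.1, -0.0]
ft_force: [-2.8, -3.0, 8.0]
finger_gap: 27.4
grip_force: 27.0
```

```bash
python3 - <<'E'
from h import *
s=sensors.sense();print(s["time"],s["tool_pos"],s["ft_force"],s["finger_gap"],s["grip_force"])
print(rows(41.1,[14.4]*25))
E
```

```text
4.375 [551.83529471 -23.94508761 173.05301446] [-2.7672048  -2.97415671  8.00520052] 27.373397200092246 27.044768035411835
[[-12.2, -10.9, 0, 0, 0, 0, 1], [-14.5, -7.4, 0, 0, 0, 0, 1], [-15.8, -3.7, 0, 0, 0, 0, 1], [-16.3, 0.4, 0, 0, 0, 0, 1], [-15.7, 4.5, 0, 0, 0, 0, 1], [-14.1, 8.2, 0, 0, 0, 0, 1], [-11.6, 11.5, 0, 0, 0, 0, 1], [-8.3, 14, 0, 0, 0, 0, 1], [-4.6, 15.6, 0, 0, 0, 0, 1], [-0.6, 16.3, 0, 0, 0, 0, 1], [3.4, 15.9, 0, 0, 0, 0, 1], [7.3, 14.6, 0, 0, 0, 0, 1], [10.8, 12.2, 0, 0, 0, 0, 1], [13.4, 9.3, 0, 0, 0, 0, 1], [15.3, 5.6, 0, 0, 0, 0, 1], [16.2, 1.6, 0, 0, 0, 0, 1], [16.1, -2.5, 0, 0, 0, 0, 1], [15, -6.4, 0, 0, 0, 0, 1], [12.9, -9.9, 0, 0, 0, 0, 1], [10.1, -12.8, 0, 0, 0, 0, 1], [6.5, -14.9, 0, 0, 0, 0, 1], [2.7, -16.1, 0, 0, 0, 0, 1], [-1.5, -16.2, 0, 0, 0, 0, 1], [-5.4, -15.4, 0, 0, 0, 0, 1], [-9.1, -13.5, 0, 0, 0, 0, 1]]
```

{"method": "apply_moves", "body": {"targets": [[-12.2,-10.9,0,0,0,0,1],[-14.5,-7.4,0,0,0,0,1],[-15.8,-3.7,0,0,0,0,1],[-16.3,0.4,0,0,0,0,1],[-15.7,4.5,0,0,0,0,1],[-14.1,8.2,0,0,0,0,1],[-11.6,11.5,0,0,0,0,1],[-8.3,14,0,0,0,0,1],[-4.6,15.6,0,0,0,0,1],[-0.6,16.3,0,0,0,0,1],[3.4,15.9,0,0,0,0,1],[7.3,14.6,0,0,0,0,1],[10.8,12.2,0,0,0,0,1],[13.4,9.3,0,0,0,0,1],[15.3,5.6,0,0,0,0,1],[16.2,1.6,0,0,0,0,1],[16.1,-2.5,0,0,0,0,1],[15,-6.4,0,0,0,0,1],[12.9,-9.9,0,0,0,0,1],[10.1,-12.8,0,0,0,0,1]]}}

```text
time: 6.88
tool_pos: [559.3, -99.8, 173.1]
tcp_rot: [180.0, -0.1, -0.0]
ft_force: [-4.5, 2.4, 7.6]
finger_gap: 27.5
grip_force: 27.0
```

```bash
cat > snap.py <<'E'
from h import *
import sys
s=sensors.sense();print(s["time"],s["tool_pos"],s["ft_force"],s["finger_gap"])
im=optics.snapshot("scene");cv2.imwrite(f"pics/m{s['time']:.3f}.png",im[:,:,::-1])
E
python3 snap.py
```

```text
6.875 [559.29128636 -99.79993134 173.05542178] [-4.49648633  2.36966339  7.63008063] 27.523624440937514
```

{"method": "apply_moves", "body": {"targets": [[6.5,-14.9,0,0,0,0,1],[2.7,-16.1,0,0,0,0,1],[-1.5,-16.2,0,0,0,0,1],[-5.4,-15.4,0,0,0,0,1],[-9.1,-13.5,0,0,0,0,1],[-12.2,-10.9,0,0,0,0,1],[-14.5,-7.4,0,0,0,0,1],[-15.8,-3.7,0,0,0,0,1],[-16.3,0.4,0,0,0,0,1],[-15.7,4.5,0,0,0,0,1]]}}

```text
time: 8.18
tool_pos: [477.5, -6.9, 173.1]
tcp_rot: [179.9, -0.2, 0.0]
ft_force: [2.8, -5.4, 4.7]
finger_gap: 27.4
grip_force: 26.9
```

```bash
python3 snap.py
```

```text
8.175 [477.51834431  -6.94639658 173.13166379] [ 2.7852169  -5.36211462  4.69806308] 27.430452891961117
```

{"method": "apply_moves", "body": {"targets": [[-14.1,8.2,0,0,0,0,1],[-11.6,11.5,0,0,0,0,1],[-8.3,14,0,0,0,0,1],[-4.6,15.6,0,0,0,0,1],[-0.6,16.3,0,0,0,0,1],[3.4,15.9,0,0,0,0,1],[7.3,14.6,0,0,0,0,1],[10.8,12.2,0,0,0,0,1],[13.4,9.3,0,0,0,0,1],[15.3,5.6,0,0,0,0,1]]}}

```text
time: 9.48
tool_pos: [489.1, -130.7, 173.1]
tcp_rot: [179.9, -0.2, -0.0]
ft_force: [0.4, 4.4, 7.2]
finger_gap: 27.2
grip_force: 27.1
```

```bash
python3 snap.py
```

```text
9.475 [ 489.10718016 -130.69563558  173.08146537] [0.41571921 4.39875725 7.18887838] 27.238095428450016
```

{"method": "apply_moves", "body": {"targets": [[16.2,1.6,0,0,0,0,1],[16.1,-2.5,0,0,0,0,1],[15,-6.4,0,0,0,0,1],[12.9,-9.9,0,0,0,0,1],[10.1,-12.8,0,0,0,0,1],[6.5,-14.9,0,0,0,0,1],[2.7,-16.1,0,0,0,0,1],[-1.5,-16.2,0,0,0,0,1],[-5.4,-15.4,0,0,0,0,1],[-9.1,-13.5,0,0,0,0,1]]}}

```text
time: 10.78
tool_pos: [551.8, -23.8, 173.0]
tcp_rot: [179.9, -0.1, 0.0]
ft_force: [-5.0, -4.9, 8.4]
finger_gap: 27.3
grip_force: 27.1
```

```bash
python3 snap.py; python3 - <<'E'
import cv2,glob,numpy as np
f=sorted(glob.glob("pics/m*.png"),key=lambda n:float(n[6:-4]));print(f)
C=np.zeros((600,800,3),np.uint8)
for i,n in enumerate(f[:4]):
    b=cv2.resize(cv2.imread(n)[175:275,155:305],(400,267),interpolation=cv2.INTER_CUBIC);y,x=(i//2)*300,(i%2)*400;C[y:y+267,x:x+400]=b
cv2.imwrite("pics/c2.png",C)
E
```

```text
10.775 [551.80850055 -23.77193235 173.0345403 ] [-4.97477561 -4.90257763  8.39437903] 27.279698294141635
['pics/m6.875.png', 'pics/m8.175.png', 'pics/m9.475.png', 'pics/m10.775.png']
```

View pics/c2.png

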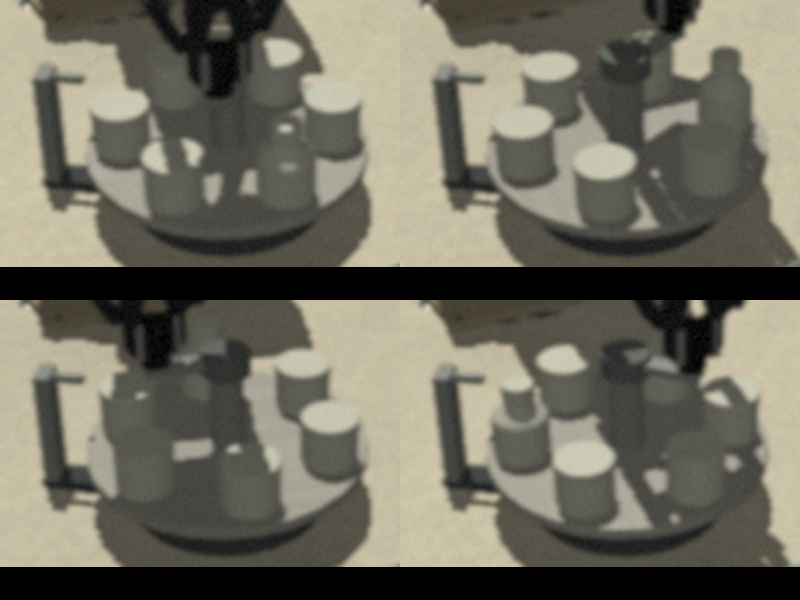

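Tall cap in the panels: (285,130) at t=6.875, (325,55) at 8.175, (117,80) at 10.775. It is hidden at 9.475, where jar caps sit at (302,62) and (330,115).

```bash
python3 - <<'E'
from h import *
S=optics.get_calibration("scene");k=400/150
C=np.array([502,-66.5])
for t,p,z in ((6.875,(286,129),142),(6.875,(120,106),112),(8.175,(325,54),142),(8.175,(204,163),112),(9.475,(302,62),112),(9.475,(330,115),112),(10.775,(117,81),142),(10.775,(184,158),112)):
    d=on(S,(155+p[0]/k,175+p[1]/k),z)-C;print(t,z,np.hypot(*d),np.degrees(np.arctan2(d[1],d[0])))
E
```

```text
6.875 142 109.56231539887466 2.235731349868054
6.875 112 98.86562516218515 -112.19404716739784
8.175 142 98.93565748513622 81.94041436536516
8.175 112 103.79178385623776 -36.99947709658753
9.475 112 99.97585303806311 105.99588333096544
9.475 112 99.8257214119583 46.56616034880303
10.775 142 99.64109045043021 -109.6300359748133
10.775 112 100.69826608457026 -47.76408962936967
```

```bash
cat > sim.py <<'E'
import numpy as np
def sim(segs,J,b=.008,c=.004,k=.016,d=.002,th=np.radians(-113),w=0.,dt=.0025):
    """segs: (duration, crank speed); returns phase(deg), w at each segment end"""
    out=[]
    for T,wc in segs:
        for _ in range(int(round(T/dt))):
            s=wc-w; tq=k*s+d*np.tanh(s/.01)-b*w
            if abs(w)<1e-4 and abs(tq)<c: w=0;continue
            w+=dt*(tq-c*np.tanh(w/.005))/J; th+=w*dt
        out.append((np.degrees(th),w))
    return out
D=np.pi/180/.125
hist=[(.125,3*D),(.125,7*D),(1.,10*D),(.1,0),(2.5,14.4*D),(.05,0),(1.25,14.4*D),(.05,0),(1.25,14.4*D),(.05,0),(1.25,14.4*D)]
E
python3 - <<'E'
from sim import *; from h import rows
from scipy.optimize import least_squares
m=np.array([5,82.5,166.3,251])
def f(p):
    o=sim(hist,.031*p[0],k=.016*p[1],th=np.radians(-113+p[2]));return np.r_[[o[i][0] for i in (4,6,8,10)]-m,p[2]/2,(p[1]-1)/.1]
q=least_squares(f,[1,1,0],diff_step=.02);print(q.x,q.fun);print(sim(hist,.031*q.x[0],k=.016*q.x[1])[3:])
print(rows(41.1,[15]*24))
E
```

```text
[ 1.55863803  1.00198908 -0.5814041 ] [ 0.48928021  0.0339431  -0.84135248  0.46227597 -0.29070205  0.01989082]
[(np.float64(-98.26483215424413), np.float64(0.33168105078539706)), (np.float64(6.070684316617788), np.float64(0.9911163533741874)), (np.float64(8.8639783621617), np.float64(0.9606216583310642)), (np.float64(83.11534720389191), np.float64(1.098398380466776)), (np.float64(86.21200041515631), np.float64(1.065267022371798)), (np.float64(166.040051625119), np.float64(1.1545736997098526)), (np.float64(169.29555062296564), np.float64(1.1200617246309448)), (np.float64(252.04368006823572), np.float64(1.1839883796668016))]
[[-12.7, -11.3, 0, 0, 0, 0, 1], [-15.2, -7.5, 0, 0, 0, 0, 1], [-16.7, -3.3, 0, 0, 0, 0, 1], [-16.9, 1, 0, 0, 0, 0, 1], [-16.1, 5.4, 0, 0, 0, 0, 1], [-14.1, 9.4, 0, 0, 0, 0, 1], [-11.3, 12.7, 0, 0, 0, 0, 1], [-7.5, 15.2, 0, 0, 0, 0, 1], [-3.3, 16.7, 0, 0, 0, 0, 1], [1, 16.9, 0, 0, 0, 0, 1], [5.4, 16.1, 0, 0, 0, 0, 1], [9.4, 14.1, 0, 0, 0, 0, 1], [12.7, 11.3, 0, 0, 0, 0, 1], [15.2, 7.5, 0, 0, 0, 0, 1], [16.7, 3.3, 0, 0, 0, 0, 1], [16.9, -1, 0, 0, 0, 0, 1], [16.1, -5.4, 0, 0, 0, 0, 1], [14.1, -9.4, 0, 0, 0, 0, 1], [11.3, -12.7, 0, 0, 0, 0, 1], [7.5, -15.2, 0, 0, 0, 0, 1], [3.3, -16.7, 0, 0, 0, 0, 1], [-1, -16.9, 0, 0, 0, 0, 1], [-5.4, -16.1, 0, 0, 0, 0, 1], [-9.4, -14.1, 0, 0, 0, 0, 1]]
```

{"method": "apply_moves", "body": {"targets": [[-12.2,-10.9,0,0,0,0,1],[-14.5,-7.4,0,0,0,0,1],[-15.8,-3.7,0,0,0,0,1],[-16.3,0.4,0,0,0,0,1],[-15.7,4.5,0,0,0,0,1],[-14.1,8.2,0,0,0,0,1],[-11.6,11.5,0,0,0,0,1],[-8.3,14,0,0,0,0,1],[-4.6,15.6,0,0,0,0,1],[-0.6,16.3,0,0,0,0,1],[3.4,15.9,0,0,0,0,1],[7.3,14.6,0,0,0,0,1],[10.8,12.2,0,0,0,0,1],[13.4,9.3,0,0,0,0,1],[15.3,5.6,0,0,0,0,1],[16.2,1.6,0,0,0,0,1],[16.1,-2.5,0,0,0,0,1],[15,-6.4,0,0,0,0,1],[12.9,-9.9,0,0,0,0,1],[10.1,-12.8,0,0,0,0,1]]}}

```text
time: 13.32
tool_pos: [559.3, -99.8, 173.0]
tcp_rot: [180.0, -0.1, -0.0]
ft_force: [-4.2, 1.4, 9.4]
finger_gap: 27.2
grip_force: 27.0
```

{"method": "apply_moves", "body": {"targets": [[6.5,-14.9,0,0,0,0,1],[2.7,-16.1,0,0,0,0,1],[-1.5,-16.2,0,0,0,0,1],[-5.4,-15.4,0,0,0,0,1],[-9.1,-13.5,0,0,0,0,1],[-12.2,-10.9,0,0,0,0,1],[-14.5,-7.4,0,0,0,0,1],[-15.8,-3.7,0,0,0,0,1],[-16.3,0.4,0,0,0,0,1],[-15.7,4.5,0,0,0,0,1],[-14.1,8.2,0,0,0,0,1],[-11.6,11.5,0,0,0,0,1],[-8.3,14,0,0,0,0,1],[-4.6,15.6,0,0,0,0,1],[-0.6,16.3,0,0,0,0,1],[3.4,15.9,0,0,0,0,1],[7.3,14.6,0,0,0,0,1],[10.8,12.2,0,0,0,0,1],[13.4,9.3,0,0,0,0,1],[15.3,5.6,0,0,0,0,1]]}}

```text
time: 15.82
tool_pos: [489.0, -130.7, 173.0]
tcp_rot: [179.9, -0.2, -0.0]
ft_force: [0.9, 4.4, 9.1]
finger_gap: 27.6
grip_force: 27.1
```

{"method": "apply_moves", "body": {"targets": [[16.2,1.6,0,0,0,0,1],[16.1,-2.5,0,0,0,0,1],[15,-6.4,0,0,0,0,1],[12.9,-9.9,0,0,0,0,1],[10.1,-12.8,0,0,0,0,1],[6.5,-14.9,0,0,0,0,1],[2.7,-16.1,0,0,0,0,1],[-1.5,-16.2,0,0,0,0,1],[-5.4,-15.4,0,0,0,0,1],[-9.1,-13.5,0,0,0,0,1]]}}

```text
time: 17.08
tool_pos: [551.7, -23.7, 173.0]
tcp_rot: [179.9, -0.1, 0.0]
ft_force: [-5.5, -4.2, 9.1]
finger_gap: 27.3
grip_force: 27.2
```

```bash
python3 snap.py; python3 - <<'E'
from sim import *; from h import *
J=.031*1.56
h=hist+[(.05,0),(6.25,14.4*D)];o=sim(h,J);print(o[-1],o[-1][0]%360)
b=hist+[(.05,0),(6.25,14.4*D),(.05,0)]
for n in (0,5,10,15,20,25):
    e=sim(b+[(n*.125,14.4*D),(.125,8*D),(4,0)],J);print(n,e[-1],(e[-1][0]+126.8)%360)
E
```

```text
17.075 [551.68702167 -23.66140174 173.01189813] [-5.48626948 -4.18767482  9.13178262] 27.2942866051955
(np.float64(692.9156039107595), np.float64(1.252165925866488)) 332.9156039107595
0 (np.float64(789.9999867381439), 0) 196.79998673814384
5 (np.float64(834.8042242760275), 0) 241.60422427602748
10 (np.float64(879.6659130986361), 0) 286.46591309863607
15 (np.float64(924.5692465983427), 0) 331.36924659834267
20 (np.float64(969.5028758942152), 0) 16.302875894215276
25 (np.float64(1014.458597859675), 0) 61.25859785967509
```

{"method": "apply_moves", "body": {"targets": [[-12.2,-10.9,0,0,0,0,1],[-14.5,-7.4,0,0,0,0,1],[-15.8,-3.7,0,0,0,0,1],[-16.3,0.4,0,0,0,0,1],[-15.7,4.5,0,0,0,0,1],[-14.1,8.2,0,0,0,0,1],[-11.6,11.5,0,0,0,0,1],[-8.3,14,0,0,0,0,1],[-4.6,15.6,0,0,0,0,1],[-0.6,16.3,0,0,0,0,1],[3.4,15.9,0,0,0,0,1],[7.3,14.6,0,0,0,0,1],[10.8,12.2,0,0,0,0,1],[13.4,9.3,0,0,0,0,1],[15.3,5.6,0,0,0,0,1],[16.2,1.6,0,0,0,0,1],[16.1,-2.5,0,0,0,0,1],[15,-6.4,0,0,0,0,1],[7.5,-5.1,0,0,0,0,1],[0,0,0,0,0,0,1]]}}

```text
time: 19.62
tool_pos: [544.1, -117.3, 173.1]
tcp_rot: [179.9, -0.2, 0.0]
ft_force: [-0.1, -0.4, 7.9]
finger_gap: 27.3
grip_force: 27.0
```

{"method": "apply_moves", "body": {"targets": [[0,0,0,0,0,0,1],[0,0,0,0,0,0,1],[0,0,0,0,0,0,1],[0,0,0,0,0,0,1],[0,0,0,0,0,0,1],[0,0,0,0,0,0,1],[0,0,0,0,0,0,1],[0,0,0,0,0,0,1],[0,0,0,0,0,0,1],[0,0,0,0,0,0,1],[0,0,0,0,0,0,1],[0,0,0,0,0,0,1],[0,0,0,0,0,0,1],[0,0,0,0,0,0,1],[0,0,0,0,0,0,1],[0,0,0,0,0,0,1],[0,0,0,0,0,0,1],[0,0,0,0,0,0,1],[0,0,0,0,0,0,1],[0,0,0,0,0,0,1]]}}

```text
time: 22.12
tool_pos: [543.6, -117.8, 173.2]
tcp_rot: [179.9, -0.2, -0.0]
ft_force: [1.4, 0.3, 7.1]
finger_gap: 27.3
grip_force: 27.0
```

{"method": "apply_moves", "body": {"targets": [[0,0,0,0,0,0,1],[0,0,0,0,0,0,1],[0,0,0,0,0,0,1],[0,0,0,0,0,0,1],[0,0,0,0,0,0,1],[0,0,0,0,0,0,1],[0,0,0,0,0,0,1],[0,0,0,0,0,0,1]]}}

```text
time: 23.12
tool_pos: [543.6, -117.8, 173.2]
tcp_rot: [179.9, -0.2, -0.0]
ft_force: [-0.4, -0.0, 6.6]
finger_gap: 27.1
grip_force: 27.0
```

```bash
python3 snap.py; python3 - <<'E'
from h import *
import glob
im=optics.snapshot("top");cv2.imwrite("pics/t2.png",im[:,:,::-1])
c=optics.get_calibration("wrist");w=optics.snapshot("wrist");cv2.imwrite("pics/w2.png",w[:,:,::-1]);np.save("wcal2.npy",np.array([c],dtype=object),allow_pickle=True)
f=sorted(glob.glob("pics/m*.png"),key=lambda n:float(n[6:-4]))
C=np.zeros((600,800,3),np.uint8)
for i,n in enumerate(f[-2:]):
    C[:267,i*400:i*400+400]=cv2.resize(cv2.imread(n)[175:275,155:305],(400,267),interpolation=cv2.INTER_CUBIC)
C[270:570,:400]=cv2.resize(im[190:310,230:390,::-1],(400,300),interpolation=cv2.INTER_CUBIC)
C[270:570,400:]=w[120:420,80:480,::-1]
cv2.imwrite("pics/c3.png",C)
E
```

```text
23.125 [ 543.59419808 -117.75110373  173.16049336] [-0.42949915 -0.01130404  6.60198889] 27.137028090363977
```

View pics/c3.png

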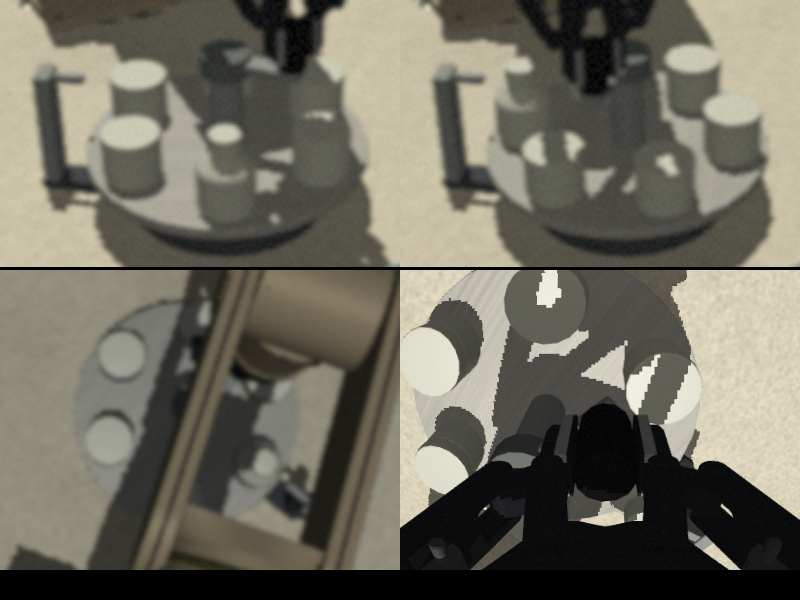

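```bash
cat > ph.py <<'E'
from h import *
S=optics.get_calibration("scene");T=optics.get_calibration("top")
def go(name,pts):
    cal,C,k,off=(S,np.array([501.8,-68.4]),400/150,(155,175)) if name=="s" else (T,np.array([500.3,-66.7]),2.5,(230,190))
    for x,y,z in pts:
        d=on(cal,(off[0]+x/k-.3,off[1]+y/k-.3),z)-C;a=np.degrees(np.arctan2(d[1],d[0]))
        e=a+127.2; print(name,z,round(np.hypot(*d),1),round(a,1),"err",round(e-60*round(e/60),1))
E
python3 - <<'E'
from ph import *
go("s",[(119,65,142),(292,58,112),(332,108,112),(154,149,112)])
go("t",[(122,84,112),(108,168,112),(265,193,142)])
E
```

```text
s 142 100.1 -127.3 err -0.1
s 112 101.5 113.6 err 0.8
s 112 100.4 54.8 err 2.0
s 112 99.2 -65.5 err 1.7
t 112 100.6 53.7 err 0.9
t 112 101.1 111.8 err -1.0
t 142 101.2 -127.4 err -0.2
```

The phase error is about 0.5°, so I'll release the grip and retreat.

{"method": "apply_moves", "body": {"targets": [[0,0,0,0,0,0,0.3],[0,0,0,0,0,0,0],[0,0,0,0,0,0,0],[0,0,0,0,0,0,0],[0,0,0,0,0,0,0],[0,0,0,0,0,0,0],[0,0,-25,0,0,0,0],[0,0,-30,0,0,0,0],[0,0,-30,0,0,0,0],[0,0,-30,0,0,0,0],[0,0,-30,0,0,0,0],[0,0,0,0,0,0,0],[0,0,0,0,0,0,0]]}}

```text
time: 24.9
tool_pos: [542.2, -117.5, 315.4]
tcp_rot: [-180.0, 0.0, -0.0]
ft_force: [0.5, 0.4, -1.1]
finger_gap: 85.7
grip_force: 0.0
```

```bash
python3 snap.py; python3 - <<'E'
from h import *
import glob
c=optics.get_calibration("wrist");w=optics.snapshot("wrist")
im=optics.snapshot("top")
f=max(glob.glob("pics/m*.png"),key=lambda n:float(n[6:-4]))
C=np.zeros((600,800,3),np.uint8)
C[:267,:400]=cv2.resize(cv2.imread(f)[175:275,155:305],(400,267),interpolation=cv2.INTER_CUBIC)
C[:300,400:]=cv2.resize(im[190:310,230:390,::-1],(400,300),interpolation=cv2.INTER_CUBIC)
C[300:600,:400]=w[120:420,80:480,::-1]
cv2.imwrite("pics/c4.png",C)
E
```

```text
24.9 [ 542.23112892 -117.4770172   315.3838103 ] [ 0.47628382  0.44731798 -1.11940519] 85.72935393511308
```

View pics/c4.png

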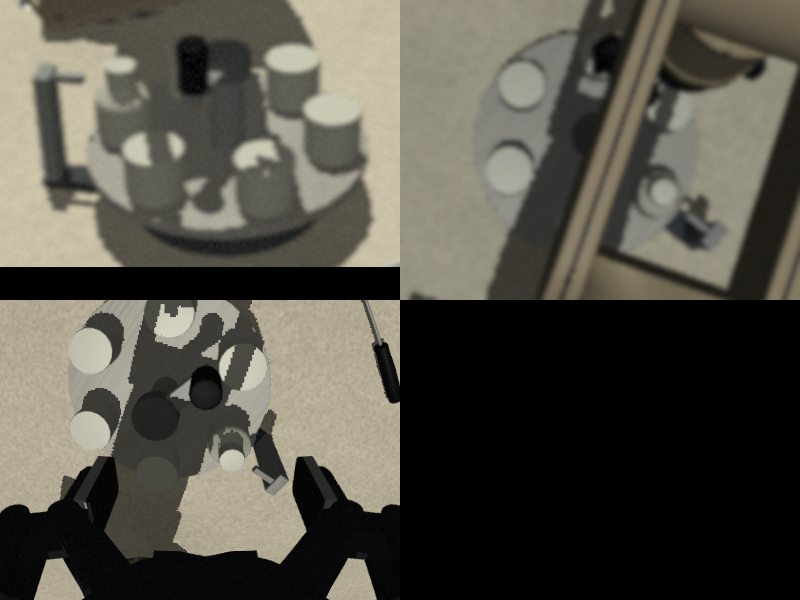

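The crank is released, the tall cap is still at panel (120,65) beside the post, and the gripper is clear of everything.

```bash
python3 - <<'E'
from ph import *
go("s",[(120.5,65,142),(292,58,112),(332,108,112)]);go("t",[(122,85,112),(110,168,112),(263,193,142)])
print(r.hand_in())
E
```

```text
s 142 98.7 -127.4 err -0.2
s 112 101.5 113.6 err 0.8
s 112 100.4 54.8 err 2.0
t 112 99.9 54.3 err 1.5
t 112 98.9 112.2 err -0.6
t 142 99.5 -128.2 err -1.0
the job is handed in; nothing more can be done
None
```

The carousel was wound to about 12 turns a minute, by my estimate at or above 10 for over 10 s, and never near 18. It then stopped with the tall bottle within about 1° of the pointer post, the crank was released, and the job is handed in; no verdict was returned.

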